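Uncouple the plug gauge and lay it in the V-block

TASK

Release the plug gauge from the bench coupler: pull the coupler's spring sleeve fully back so that the gauge pops out, then let go of the sleeve so that it snaps forward again. Take the gauge out, lay it down on the black rubber mat and let go, then take it again another way and lay its round head in the V-block, resting against both faces of the groove with its end face up against the end stop, and leave it there. Do not disturb the other things on the bench.

Things in the scene. Friction and masses are not known exactly. Their poses are not given: they have to be found in the camera images.
- coupler: Fixed quick coupler on a base plate 10 mm thick, 190 x 64 mm. Origin on the table under the centre of the sleeve when home; x along the coupler's axis towards the gauge, z up. Axis 85 mm above the table. Behind the sleeve (x -38 to -78 mm) is a brass body 32 mm in diameter on a pillar. Beside and under the sleeve is free space.
- sleeve (a joint): Spring sleeve: 0 home (forward), 0.014 m pulled fully back, towards the coupler's -x, away from the gauge. Its spring takes about 7 N at the start, 14 N at full travel. From about 9 mm back the catches are clear and an ejector pushes the gauge 20 mm out along x in about 0.5 s. Let go, the sleeve snaps home and the catches close behind the gauge. With the sleeve home the gauge cannot be drawn.
- sleeve_grip (a point): On the sleeve's axis, middle of its grip length, 4 mm in front of the coupler's origin when home. The sleeve is a steel tube 40 mm in diameter, 36 mm long along the coupler's x; plain from 14 mm before to 15 mm behind this point, then a rim 45 mm in diameter, 7 mm long, at the rear end. Moves with the sleeve.
- gauge: Plug gauge, 170 mm long, about 0.3 kg, centre of mass about 28 mm ahead of the origin. Origin on its axis where head and handle meet; x to the head. Head: round steel, 26 mm in diameter, x 0 to 80 mm. Handle: hollow aluminium, 28 mm square, x -60 to 0. Brass nipple behind: neck 12 mm thick, collar 19 mm thick at x -90 to -82. Lying on its square handle it does not roll.
- gauge_tip (a point): Centre of the end face of the gauge's head, 80 mm from its origin. At the start the gauge sits on the coupler's axis, its origin 84 mm ahead of the coupler's; the head juts out free beyond the cradle. Once ejected, draw it 40 mm or more straight along x before lifting: the nipple is still in the coupler.
- gauge_head (a point): Middle of the gauge's head on its axis, 40 mm from the gauge's origin.
- mat: Black rubber mat, 130 mm (its x) by 220 mm (its y), 4 mm thick, fixed. Origin under its centre. The gauge lying on it has its origin 18 mm above the table.
- vblock: Steel V-block, fixed, 92 mm wide. Origin on the table under the groove's middle; x along the groove to the end stop. 90-degree groove, x -35 to 35 mm, open above and at -x; bottom of the V 30 mm, edges 64 mm above the table. End stop 66 mm high at x 35 mm. The seated head lies below the edges, so hold the gauge by its handle, which juts out at -x (x -105 to -45 mm).
- vblock_seat (a point): Point on the end stop's inner face where the centre of the gauge's end face belongs: 35 mm from the block's origin along x, 48.4 mm above the table. Turned like the V-block.
- ring_gauge: Bystander: steel ring 64 mm across, 18 mm high. Origin under its centre.
- cleaner: Bystander: white bottle 48 mm across, 120 mm high. Origin under its centre.
- block_case: Bystander: wooden case 70 x 130 x 35 mm. Origin under its centre.
- driver: Bystander: screwdriver lying on the table.
- mug: Bystander: white mug 76 mm across, 90 mm high. Origin under its centre.
- cradle (a point): Centre of the floor of the coupler's grey U-shaped cradle, 66 mm in front of the coupler's origin, 71 mm above the table. It holds the handle, which cannot be gripped there: 80 mm long, 43 mm wide, walls 31 mm apart and 33 mm higher than this point, open at the top and front. A tongue 14 mm wide runs 38 mm on in front, under the head.
Not all that is in view belongs to the job. What is shaped like the vblock but brown is not meant. There is more than one size of the gauge; the one meant has the size given above.

How it is judged:
By the outcome, as a careful person would: the job done as asked, in the order asked, and still so for the second after the job is handed in, with the robot touching nothing.
It also fails if it takes over 72 s, if anything falls off the work surface, if the arm or the gripper's body presses on something with over 40 N, if the wrist force passes 120 N, or if a joint passes its speed limit or range.

ROBOT

A 6-joint arm with a two-finger parallel gripper is mounted at the origin on the work surface. World frame = base frame: x ahead of the robot, y to its left, z up, the work surface at z = 0. Lengths are in mm, angles in rad, forces in N, time in s.
With the tool pointing down it reaches from about 350 to 975 mm from the base axis. Payload 7.1 kg.
Tool frame: the origin (TCP) lies midway between the tips of the shut fingers; the grasp point (between the pads) lies ctrl.grip_point_offset behind it (ctrl.grip_point_offset is the distance from the TCP to the grasp point, in mm); z points along the fingers, y is the line along which they close (so a half turn about z gives the same grasp; the last joint's range is limited). The gripper opens to 88 mm and grips with 3 to 60 N. Pads are 20 mm wide; open, the fingers measure 115 mm over their backs; the gripper's body (75 mm by 178 mm) begins 61 mm behind the grasp point.
Start: joints at [-0.019, 0.423, 1.63, -0, 1.089, -0.019], TCP at [624.984, 0.026, 188.075] pointing down, gripper open.
Joint ranges: [-3, 3], [-0.9, 2.11], [0.09, 2.58], [-1.31, 4.45], [0.11, 2.69], [-2.54, 2.54]. Speed limits (rad/s): [2.39, 2.39, 3.01, 3.14, 3.14, 3.14].

INTERFACE

Orientations are given as a rotation vector (axis times angle).
In Python, from workcell import ctrl gives the robot as it stands.
- The arm moves only by the tool apply_moves, never from a script. Its argument "targets" is a list of rows, each an object of numbers: "tx", "ty", "tz": the shift along the world's x, y, z in m; "spin": the turn about the world's z in degrees. In form: [{"tx": .., "ty": .., "tz": .., "spin": ..}, ...]. A call has exactly 8 rows; each row is the pose to reach, as a shift and turn from the pose commanded when the call began; what a row does not reach only later rows make up. A row lasts 1/10 s, in which the tool goes at most 50 mm and 8.59 degrees, less where a joint would pass 70% of its speed; a pose out of reach is approached as far as the arm can. A call with a gripper value outside its range is refused whole. "gripper" is the closure, from -1 (fully open) to 1 (shut), set as the call begins (left out, the last holds). The fingers move at their own pace and stop on an object; the grip force is fixed at half the most. Time passes only in rows, so rows that repeat a pose let the fingers close, or fill a call up. It gives the time, the measured TCP pose, the force, the opening and the grip force at its end, in the units of the state.
- ctrl.get_obs(): the state, without advancing time (a new reading comes with each control period).
- ctrl.get_image(name): name is "scene" or "side" or "wrist"; returns the picture (480x640x3 uint8, red, green, blue); there is no depth.
- ctrl.get_calibration(name): a dict with "fov_y" (degrees; the focal length in pixels is half the picture's height over the tangent of half this angle, whatever the lens; pixels are square), "cx", "cy" (the principal point, pixels), "rvec" (rotation vector, rad) and "tvec" (3), from world to camera coordinates, as OpenCV has them. Camera axes: x right, y down, z forward; pixel columns grow to the right and rows downward; lengths in mm; the calibration is good to about 2 mm. A picture is of the moment at which its call begins: read the wrist's pose just before it. get_calibration takes no time and is no camera call; for the wrist camera it gives the pose at the moment of the call.
- ctrl.close_job(): hands the job in; it is judged then, once.
Trained networks look in the newest picture that a camera, given by its name, has taken for a name from the list of things; names that differ only in an ending like _2 or _b are one class to them, and where a whole thing is asked for, a point or a joint stands for the part that bears it (a point fixed in the world has none). Each returns a list of dicts, best first, with "score" (0 to 1); they miss things now and then, are a little off and sometimes report something else, mostly with a low value. They report only what shows in the picture. A call takes as long as a camera call. They do not tell look-alikes from the thing itself.
- ctrl.outline_of(name, camera): "pixels" (480x640 bool, what is visible of it) and "box" ([left, top, right, bottom] in pixels, round what is visible of it).
- ctrl.pinpoint(name, camera): "uv" ([column, row] in pixels: a listed point, or the origin of a listed thing).
The state is a dict: "t": time; "qpos": joint angles; "qvel": joint speeds; "joint_torque": joint torques, N m; "ee_pos": TCP position; "orientation": TCP orientation; "ft_force": force on the tool from outside, world axes, zero at the start; "moment": the same for the moment, N m; "width": finger opening in mm; "grasp_force": force on a finger pad.
Only numpy, scipy, OpenCV 4.12 (cv2) and the standard library are available. Lean on these libraries where they do the work, as an engineer would, in place of code of your own. Each camera call takes 0.05 s, during which the arm holds its last target. There are 200 camera calls.

## Working session

There is one attempt and no reset: what is moved stays moved. The work goes in short steps, Python scripts to look and compute and a tool call to move; the robot and the scene stay as the last step left them, time stands still between calls to the robot, and variables do not carry over. Pictures are saved under pics/ and viewed, at most 10 in all, crops included, and the job is handed in when it is done.

Besides the shell and the picture viewer there is one more tool, called after "Emit:" as name(argument=value, ...), one argument or row to a line, values as JSON. apply_moves: Moves the arm, as the interface text tells. Its arguments: {"type":"object","properties":{"targets":{"type":"array"},"gripper":{"type":"number"}},"required":["targets"]}

```bash
ls; mkdir -p pics; cat > h.py <<'E'
import numpy as np, cv2
from workcell import ctrl
def cal(c):
    k=ctrl.get_calibration(c); f=240/np.tan(np.radians(k["fov_y"])/2)
    K=np.array([[f,0,k["cx"]],[0,f,k["cy"]],[0,0,1.]]); R=cv2.Rodrigues(np.array(k["rvec"],float))[0]
    return K,R,np.array(k["tvec"],float).reshape(3)
def ray(k,uv):
    K,R,t=k; d=R.T@np.linalg.inv(K)@np.array([uv[0],uv[1],1.]); return -R.T@t,d/np.linalg.norm(d)
def atz(k,uv,z):
    o,d=ray(k,uv); return o+d*(z-o[2])/d[2]
def proj(k,p):
    K,R,t=k; q=K@(R@np.array(p,float)+t); return q[:2]/q[2]
def tri(*prs):
    A=np.zeros((3,3));b=np.zeros(3)
    for k,uv in prs:
        o,d=ray(k,uv);M=np.eye(3)-np.outer(d,d);A+=M;b+=M@o
    return np.linalg.solve(A,b)
def save(c,n):
    im=ctrl.get_image(c); cv2.imwrite(f"pics/{n}.png",im[:,:,::-1]); return im
E
python3 - <<'E'
from h import *
np.set_printoptions(precision=1,suppress=True)
a=save("scene","s0");b=save("side","d0");w=save("wrist","w0")
cv2.imwrite("pics/all.png",cv2.resize(np.hstack([a,b])[:,:,::-1],(800,300)))
print(ctrl.grip_point_offset)
for c in("scene","side","wrist"):
    k=cal(c);print(c,-k[1].T@k[2],k[0][0,0],ctrl.get_calibration(c))
    for n in["coupler","sleeve_grip","gauge","gauge_tip","gauge_head","mat","vblock","vblock_seat","cradle"]:
        print(n,[(np.round(r["uv"],1).tolist(),round(r["score"],2)) for r in ctrl.pinpoint(n,c)][:4])
E
```

```text
pics
18.700000000000003
scene [1248.4  436.7  923.6] 508.1053774495751 {'fov_y': 50.56675715412006, 'cx': 326.45490723143183, 'cy': 238.7249784924903, 'rvec': array([ 1.4,  2.2, -0.9]), 'tvec': array([ 102.7, -298.5, 1581.9])}
coupler [([161.5, 225.9], 0.79), ([155.4, 204.1], 0.4)]
sleeve_grip [([154.5, 201.1], 0.78)]
gauge [([220.6, 165.8], 0.96), ([186.2, 212.2], 0.87)]
gauge_tip [([215.4, 213.5], 0.84), ([267.7, 205.0], 0.4), ([270.5, 340.7], 0.36)]
gauge_head [([231.5, 158.5], 0.87), ([205.1, 209.8], 0.73)]
mat [([300.3, 242.7], 0.92), ([360.2, 307.9], 0.49)]
vblock [([395.9, 222.7], 0.96), ([464.5, 252.3], 0.9), ([361.9, 305.9], 0.81)]
vblock_seat [([485.5, 240.4], 0.85), ([374.6, 301.1], 0.75), ([408.6, 212.6], 0.56)]
cradle [([179.7, 211.3], 0.91), ([423.9, 271.5], 0.18)]
side [ 404.3 -873.2  646.7] 488.8150774338707 {'fov_y': 52.300527121256614, 'cx': 319.2874873722305, 'cy': 236.563581707799, 'rvec': array([ 2.1, -0.1,  0.1]), 'tvec': array([-510.6,  141.3, 1031.3])}
coupler [([363.9, 410.0], 0.77), ([347.7, 321.8], 0.71), ([434.6, 308.3], 0.71)]
sleeve_grip [([369.6, 371.5]
[... 216 characters left out ...]
20.1], 0.82)]
mat [([294.4, 292.8], 0.58), ([273.8, 222.9], 0.24)]
vblock [([337.3, 237.0], 0.67), ([237.3, 209.0], 0.66), ([221.7, 245.9], 0.64)]
vblock_seat [([340.1, 213.0], 0.91), ([223.1, 224.0], 0.76), ([235.5, 190.5], 0.69)]
cradle [([353.2, 352.7], 0.94), ([299.4, 288.9], 0.56)]
wrist [624.7  79.3 384.5] 379.4611324645248 {'fov_y': 64.62472901219077, 'cx': 317.593280003049, 'cy': 240.48234828560325, 'rvec': array([-2.8,  0. , -0. ]), 'tvec': array([-625. ,  -35.8,  390.4])}
coupler [([265.3, 459.5], 0.61)]
sleeve_grip []
gauge [([235.9, 466.9], 0.57)]
gauge_tip []
gauge_head [([228.8, 434.9], 0.82)]
mat [([161.4, 188.1], 0.75)]
vblock []
vblock_seat []
cradle [([244.7, 467.6], 0.59)]
```

View pics/s0.png

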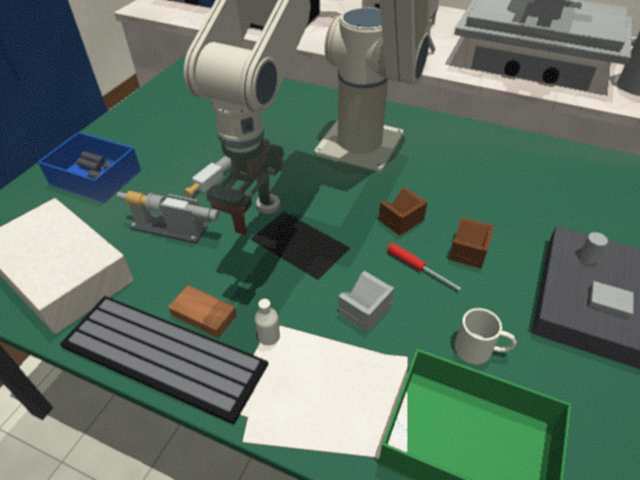

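View pics/d0.png

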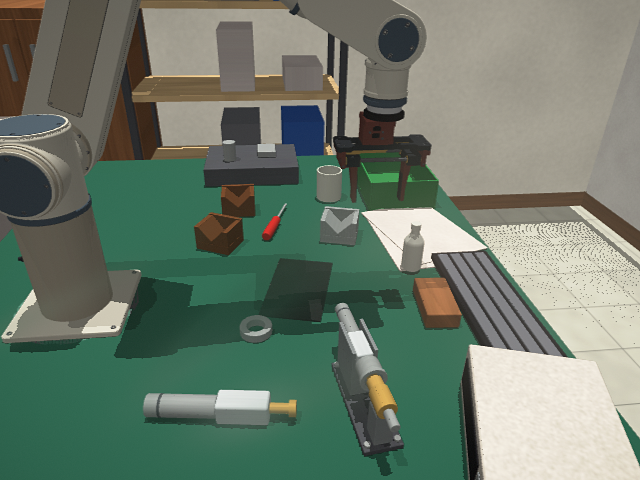

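```bash
python3 - <<'E'
from h import *
np.set_printoptions(precision=1,suppress=True)
S,D,W=cal("scene"),cal("side"),cal("wrist")
for n,u,v in[("sleeve_grip",[154.5,201.1],[369.6,371.5]),("tip",[215.4,213.5],[342.8,308.8]),("head",[205.1,209.8],[348.3,320.1]),("gauge",[186.2,212.2],[351.4,335.7]),("cradle",[179.7,211.3],[353.2,352.7]),("coupler",[161.5,225.9],[363.9,410]),
 ("mat",[300.3,242.7],[294.4,292.8])]:
    print(n,tri((S,u),(D,v)))
print("scene-only",atz(S,[154.5,201.1],85),atz(S,[215.4,213.5],85), atz(S,[300.3,242.7],0),atz(W,[161.4,188.1],0))
for u in([395.9,222.7],[464.5,252.3],[361.9,305.9]): print("vb scene",atz(S,u,0))
for u in([337.3,237],[237.3,209],[221.7,245.9]): print("vb side",atz(D,u,0))
for u in([485.5,240.4],[374.6,301.1],[408.6,212.6]): print("seat scene",atz(S,u,48.4))
for u in([340.1,213],[223.1,224],[235.5,190.5]): print("seat side",atz(D,u,48.4))
E
```

```text
sleeve_grip [ 552.4 -336.1   87.9]
tip [ 533.1 -174.6   86.3]
head [ 535.5 -205.1   86.8]
gauge [ 543.5 -246.4   79.4]
cradle [ 540.2 -273.2   67.6]
coupler [ 550.8 -338.1    1.8]
mat [456.8  12.6 -10.8]
scene-only [ 549.8 -338.7   85. ] [ 528.1 -175.    85. ] [462.3  18.1   0. ] [466.3  17.6   0. ]
vb scene [296.9 216.3   0. ]
vb scene [330.1 405.    0. ]
vb scene [584.9 230.8   0. ]
vb side [588.  228.9   0. ]
vb side [321.4 415.2   0. ]
vb side [288.3 210.1   0. ]
seat scene [319.7 443.9  48.4]
seat scene [596.8 262.   48.4]
seat scene [298.8 245.8  48.4]
seat side [600.3 272.2  48.4]
seat side [294.3 237.1  48.4]
seat side [318.8 438.5  48.4]
```

Candidates in the scene picture:
- **Gauge:** the one in the coupler at (200,212), or the loose one on the table at (215,172), which lies outside the coupler and so isn't meant.
- **V-block:** grey at (362,306), or the two brown ones at (403,211) and (471,242). I choose the grey one.
- **Coupler:** only one, at (165,215). In the side view its gauge points away, towards +y.

The triangulated distance from sleeve to tip is 162 mm, against 160 mm nominal. Next I move the wrist camera over the coupler.

Emit:
apply_moves(
  targets=[
    {"tx": -0.01,"ty": -0.03,"tz": 0.01,"spin": -8},
    {"tx": -0.02,"ty": -0.06,"tz": 0.02,"spin": -16},
    {"tx": -0.03,"ty": -0.09,"tz": 0.03,"spin": -24},
    {"tx": -0.04,"ty": -0.12,"tz": 0.04,"spin": -32},
    {"tx": -0.05,"ty": -0.15,"tz": 0.05,"spin": -40},
    {"tx": -0.06,"ty": -0.18,"tz": 0.06,"spin": -48},
    {"tx": -0.07,"ty": -0.21,"tz": 0.06,"spin": -56},
    {"tx": -0.08,"ty": -0.25,"tz": 0.06,"spin": -64},
  ],
  gripper=-1,
)

```text
t: 2.3
ee_pos: [544.8, -250.6, 248.7]
orientation: [3.062, 0.699, 0.001]
ft_force: [0.1, 0.5, -1.0]
width: 87.7
grasp_force: 0.0
```

Emit:
apply_moves(
  targets=[
    {"tx": 0,"ty": 0,"tz": 0,"spin": -8},
    {"tx": 0,"ty": 0,"tz": 0,"spin": -16},
    {"tx": 0,"ty": 0,"tz": 0,"spin": -19},
    {"tx": 0,"ty": 0,"tz": 0,"spin": -19},
    {"tx": 0,"ty": 0,"tz": 0,"spin": -19},
    {"tx": 0,"ty": 0,"tz": 0,"spin": -19},
    {"tx": 0,"ty": 0,"tz": 0,"spin": -19},
    {"tx": 0,"ty": 0,"tz": 0,"spin": -19},
  ],
)

```text
t: 3.1
ee_pos: [545.0, -249.9, 248.1]
orientation: [-3.136, -0.193, 0.0]
ft_force: [0.0, 0.5, 0.2]
width: 88.1
grasp_force: 0.0
```

```bash
cat >> h.py <<'E'
def yaw():  # direction of tool y (closing line), deg mod 180
    R=cv2.Rodrigues(np.array(ctrl.get_obs()["orientation"],float))[0]; return np.degrees(np.arctan2(R[1,1],R[0,1])),R[2,2]
E
python3 - <<'E'
from h import *
np.set_printoptions(precision=1,suppress=True)
o=ctrl.get_obs();print(o["t"],o["ee_pos"],yaw(),o["width"],o["ft_force"])
W=cal("wrist");save("wrist","w1")
H={"coupler":0,"sleeve_grip":85,"gauge":85,"gauge_tip":85,"gauge_head":85,"cradle":71,"mat":0}
print("cam",-W[1].T@W[2])
for n,z in H.items():
    for r in ctrl.pinpoint(n,"wrist")[:3]: print(n,np.array(r["uv"]),round(r["score"],2),atz(W,r["uv"],z))
# mat & vblock by outlines in scene
S=cal("scene");ctrl.get_image("scene")
for r in ctrl.outline_of("mat","scene")[:2]:
    ys,xs=np.nonzero(r["pixels"]);p=np.array([atz(S,(x,y),4)[:2] for x,y in zip(xs,ys)],np.float32)
    print("mat",r["score"],len(xs),cv2.minAreaRect(p))
E
```

```text
3.1 [ 545.  -249.9  248.1] (np.float64(-82.9665040104567), np.float64(-0.9999999979685587)) 88.06315214731531 [0.  0.5 0.2]
cam [ 624.5 -241.1  444.5]
coupler [388.3 199. ] 0.75 [ 551.5 -334.8    0. ]
sleeve_grip [400.1 214.4] 0.69 [ 551.9 -330.9   85. ]
gauge [348.7 378.4] 0.95 [ 360.9 -308.5   85. ]
gauge [311.7 215.4] 0.67 [ 540.5 -245.9   85. ]
gauge_tip [232.3 215.3] 0.61 [ 531.3 -169.4   85. ]
gauge_tip [321.9 441.5] 0.6 [ 270.4 -289.8   85. ]
gauge_head [275.1 217.5] 0.59 [ 534.2 -210.8   85. ]
gauge_head [336.7 410.9] 0.56 [ 315.8 -301.2   85. ]
mat [ 91.6 233.3] 0.85 [466.   16.3   0. ]
mat 0.95 3365 ((467.1331481933594, 16.435562133789062), (223.842529296875, 133.665771484375), 75.68058013916016)
```

View pics/w1.png

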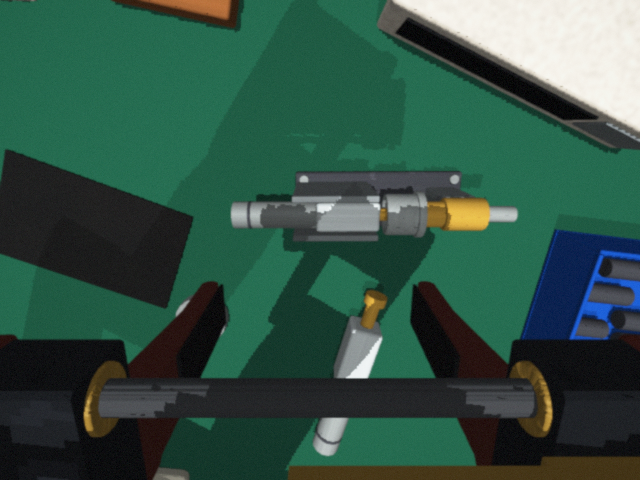

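The wrist view shows the coupler with its axis level in the picture: sleeve (405,214), head end (232,215). The rod between the fingers runs along that axis, so the closing line is parallel to it and the tool has to turn back 90°.

Emit:
apply_moves(
  targets=[
    {"tx": 0.001,"ty": -0.01,"tz": -0.01,"spin": 8},
    {"tx": 0.002,"ty": -0.02,"tz": -0.02,"spin": 16},
    {"tx": 0.003,"ty": -0.03,"tz": -0.03,"spin": 24},
    {"tx": 0.004,"ty": -0.04,"tz": -0.04,"spin": 32},
    {"tx": 0.005,"ty": -0.05,"tz": -0.05,"spin": 40},
    {"tx": 0.006,"ty": -0.06,"tz": -0.06,"spin": 48},
    {"tx": 0.006,"ty": -0.07,"tz": -0.06,"spin": 56},
    {"tx": 0.006,"ty": -0.083,"tz": -0.06,"spin": 64},
  ],
)

```text
t: 4.4
ee_pos: [550.8, -333.0, 187.5]
orientation: [-2.551, -1.831, 0.001]
ft_force: [-0.0, -0.4, -0.0]
width: 87.7
grasp_force: 0.0
```

Emit:
apply_moves(
  targets=[
    {"tx": 0,"ty": 0,"tz": 0,"spin": 8},
    {"tx": 0,"ty": 0,"tz": 0,"spin": 16},
    {"tx": 0,"ty": 0,"tz": 0,"spin": 24},
    {"tx": 0,"ty": 0,"tz": 0,"spin": 26.2},
    {"tx": 0,"ty": 0,"tz": 0,"spin": 26.2},
    {"tx": 0,"ty": 0,"tz": 0,"spin": 26.2},
    {"tx": 0,"ty": 0,"tz": 0,"spin": 26.2},
    {"tx": 0,"ty": 0,"tz": 0,"spin": 26.2},
  ],
)

```text
t: 5.2
ee_pos: [551.0, -333.0, 188.1]
orientation: [-2.078, -2.356, 0.0]
ft_force: [0.1, -0.2, 0.5]
width: 87.8
grasp_force: 0.0
```

```bash
python3 - <<'E'
from h import *
np.set_printoptions(precision=1,suppress=True)
o=ctrl.get_obs();print(o["t"],o["ee_pos"],yaw(),o["width"],o["ft_force"])
W=cal("wrist");save("wrist","w2")
H={"coupler":0,"sleeve_grip":85,"gauge":85,"gauge_tip":85,"gauge_head":85,"cradle":71}
print("cam",-W[1].T@W[2])
for n,z in H.items():
    for r in ctrl.pinpoint(n,"wrist")[:2]: print(n,np.array(r["uv"]),round(r["score"],2),atz(W,r["uv"],z))
E
```

```text
5.2 [ 551.  -333.   188.1] (np.float64(7.168357775720199), np.float64(-0.9999999990836737)) 87.84580628575152 [ 0.1 -0.2  0.5]
cam [ 540.7 -254.3  384.5]
coupler [321.3 204.1] 0.58 [ 554.5 -331.6    0. ]
sleeve_grip [319.8 220.8] 0.79 [ 552.  -328.4   85. ]
gauge [319.7 118.2] 0.78 [ 542.  -249.7   85. ]
gauge [ 69.2 163.7] 0.6 [ 353.1 -307.1   85. ]
gauge_head [  6.3 147.1] 0.74 [ 306.1 -300.3   85. ]
gauge_head [318.7  61.8] 0.63 [ 536.4 -211.3   85. ]
```

View pics/w2.png

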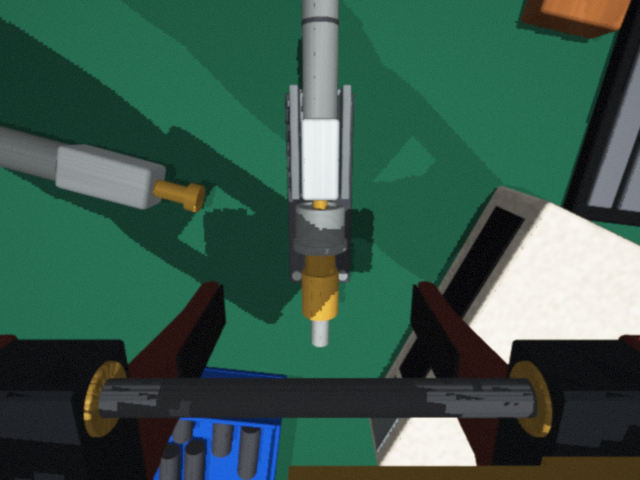

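The close crop confirms the choice: the coupler stands upright in the picture, with the sleeve at (320,228), its rim at rows 238–252, and the gauge in the cradle. The loose gauge at left is separate. Now I work out the sleeve's position from its edges.

```bash
python3 - <<'E'
from h import *
np.set_printoptions(precision=1,suppress=True)
W=cal("wrist")
im=cv2.imread("pics/w2.png")
cv2.imwrite("pics/c2.png",cv2.resize(im[80:360,260:380],None,fx=2.1,fy=2.1,interpolation=cv2.INTER_CUBIC))
for mis in(552,):
  for sg in([552,-330],[551.5,-333],[551,-336]):
    a=np.array([-0.125,.992]);c=np.array(sg)-4*a
    f=lambda x,z,s=0:proj(W,[*(c+a*x+s*np.array([.992,.125])),z]).round(0)
    print(sg,"sleeve front top",f(18,105),"rim start",f(-11,107.5),"rim end",f(-18,107.5),"handle rear",f(24,99),"handle front",f(84,99),"body rear -78",f(-78,101),"cradle front wall",f(106,104),"body L/R",f(-60,85,-16),f(-60,85,16))
E
```

```text
[552, -330] sleeve front top [320. 211.] rim start [320. 249.] rim end [320. 257.] handle rear [320. 202.] handle front [320. 119.] body rear -78 [320. 323.] cradle front wall [320.  86.] body L/R [301. 295.] [338. 295.]
[551.5, -333] sleeve front top [319. 215.] rim start [319. 253.] rim end [319. 261.] handle rear [319. 206.] handle front [319. 124.] body rear -78 [319. 326.] cradle front wall [319.  90.] body L/R [300. 298.] [337. 298.]
[551, -336] sleeve front top [317. 219.] rim start [317. 256.] rim end [317. 265.] handle rear [317. 209.] handle front [317. 128.] body rear -78 [318. 329.] cradle front wall [317.  95.] body L/R [299. 301.] [336. 301.]
```

View pics/c2.png

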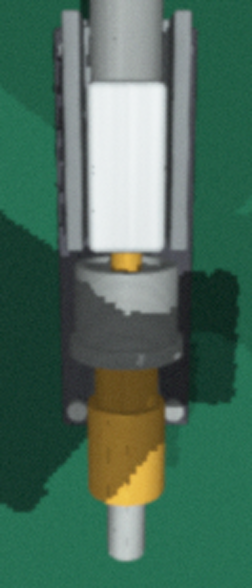

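Emit:
apply_moves(
  targets=[
    {"tx": 0.001,"ty": 0.0015,"tz": -0.025,"spin": 0},
    {"tx": 0.001,"ty": 0.0015,"tz": -0.05,"spin": 0},
    {"tx": 0.001,"ty": 0.0015,"tz": -0.075,"spin": 0},
    {"tx": 0.001,"ty": 0.0015,"tz": -0.1,"spin": 0},
    {"tx": 0.001,"ty": 0.0015,"tz": -0.115,"spin": 0},
    {"tx": 0.001,"ty": 0.0015,"tz": -0.122,"spin": 0},
    {"tx": 0.001,"ty": 0.0015,"tz": -0.122,"spin": 0},
    {"tx": 0.001,"ty": 0.0015,"tz": -0.122,"spin": 0},
  ],
)

```text
t: 6.35
ee_pos: [552.6, -331.9, 67.0]
orientation: [2.077, 2.356, 0.0]
ft_force: [-0.1, 0.0, 0.5]
width: 87.6
grasp_force: 0.0
```

Emit:
apply_moves(
  targets=[
    {"tx": 0,"ty": 0,"tz": 0,"spin": 0},
    {"tx": 0,"ty": 0,"tz": 0,"spin": 0},
    {"tx": 0,"ty": 0,"tz": 0,"spin": 0},
    {"tx": 0,"ty": 0,"tz": 0,"spin": 0},
    {"tx": 0,"ty": 0,"tz": 0,"spin": 0},
    {"tx": 0,"ty": 0,"tz": 0,"spin": 0},
    {"tx": 0,"ty": 0,"tz": 0,"spin": 0},
    {"tx": 0,"ty": 0,"tz": 0,"spin": 0},
  ],
  gripper=1,
)

```text
t: 7.15
ee_pos: [551.9, -331.5, 66.0]
orientation: [-2.078, -2.356, -0.0]
ft_force: [0.6, 0.4, -0.4]
width: 27.2
grasp_force: 0.0
```

The width is 27 mm, under the 40 mm sleeve, so I look before going on.

```bash
python3 - <<'E'
from h import *
o=ctrl.get_obs();print(o["t"],o["ee_pos"],o["width"],o["grasp_force"],o["ft_force"])
a=ctrl.get_image("scene");b=ctrl.get_image("side");w=ctrl.get_image("wrist")
o=ctrl.get_obs();print(o["width"],o["grasp_force"],o["ft_force"])
x=cv2.resize(a[150:270,90:250],(400,300),interpolation=2);y=cv2.resize(b[270:450,280:520],(400,300),interpolation=2)
z=cv2.resize(w[60:480,40:600],(400,300))
cv2.imwrite("pics/g1.png",np.vstack([np.hstack([x,y]),np.hstack([z,0*z])])[:,:,::-1])
E
```

```text
7.15 [ 551.94483508 -331.46109859   66.0117021 ] 27.169589189665533 0.0 [ 0.56529752  0.3881312  -0.42602549]
16.86962825162506 25.90919243171811 [-4.52965616  3.4899643  19.10204401]
```

View pics/g1.png

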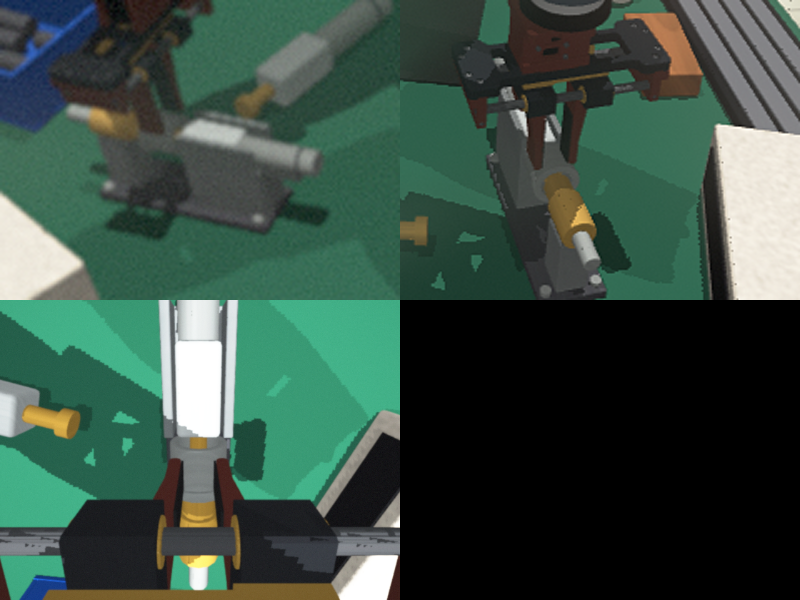

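```bash
python3 - <<'E'
from h import *
np.set_printoptions(precision=1,suppress=True)
S,D=cal("scene"),cal("side")
for z in(66,85,103): print(z,proj(D,[552,-331.5,z]),proj(S,[552,-331.5,z]))
o=ctrl.get_obs();print(o["t"],o["width"],o["grasp_force"],o["ft_force"],o["ee_pos"], ctrl.grip_point_offset)
for c,k in(("side",D),):
    for r in ctrl.pinpoint("sleeve_grip",c)[:2]: print(r["uv"],r["score"])
E
```

```text
66 [367.7 379.3] [158.2 208.1]
85 [368.5 370.6] [156.3 202.4]
103 [369.2 362.1] [154.5 196.9]
7.3 16.86962825162506 25.90919243171811 [-4.5  3.5 19.1] [ 552.7 -331.8   67.5] 18.700000000000003
[370.0, 370.3] 0.61
```

The side view shows the tips pinching the top of the sleeve, at side pixel (372,369). In w2 the open tips appear at row 285, where a point at the TCP would appear near row 256. Both put the real fingertips about 37 mm above the reported TCP. I'll open, check that with numbers and go lower.

Emit:
apply_moves(
  targets=[
    {"tx": 0,"ty": 0,"tz": 0.01,"spin": 0},
    {"tx": 0,"ty": 0,"tz": 0.02,"spin": 0},
    {"tx": 0,"ty": 0,"tz": 0.02,"spin": 0},
    {"tx": 0,"ty": 0,"tz": 0.02,"spin": 0},
    {"tx": 0,"ty": 0,"tz": 0.02,"spin": 0},
    {"tx": 0,"ty": 0,"tz": 0.02,"spin": 0},
    {"tx": 0,"ty": 0,"tz": 0.02,"spin": 0},
    {"tx": 0,"ty": 0,"tz": 0.02,"spin": 0},
  ],
  gripper=-1,
)

```text
t: 8.15
ee_pos: [551.8, -331.4, 85.8]
orientation: [-2.077, -2.356, 0.0]
ft_force: [-0.1, 0.2, -0.7]
width: 76.4
grasp_force: 0.0
```

```bash
python3 - <<'E'
from h import *
np.set_printoptions(precision=1,suppress=True)
o=ctrl.get_obs();p=np.array(o["ee_pos"]);W=cal("wrist");print(o["t"],p,o["width"],o["ft_force"])
im=save("wrist","w3")
R=cv2.Rodrigues(np.array(o["orientation"],float))[0]
for dz in(0,18.7,37,45): print(dz,[proj(W,p+R@np.array([dx,s*o["width"]/2,-dz])) for s in(-1,1) for dx in (-10,10)])
for r in ctrl.pinpoint("sleeve_grip","wrist")[:1]: print(r["uv"],r["score"],atz(W,r["uv"],85))
cv2.imwrite("pics/c3.png",cv2.resize(im[130:400,120:520,::-1],(800,540)))
E
```

```text
8.15 [ 551.8 -331.4   85.8] 76.38210089909929 [-0.1  0.2 -0.7]
0 [array([250.4, 290.2]), array([248.5, 256.7]), array([385.9, 290. ]), array([387.8, 256.5])]
18.7 [array([244.4, 305.3]), array([242.1, 269.1]), array([392.2, 305.1]), array([394.5, 268.9])]
37 [array([237.2, 323. ]), array([234.4, 283.8]), array([399.5, 322.8]), array([402.3, 283.6])]
45 [array([233.6, 331.9]), array([230.6, 291.2]), array([403.2, 331.7]), array([406.2, 291. ])]
[319.9, 269.4] 0.69 [ 552.5 -329.1   85. ]
```

View pics/c3.png

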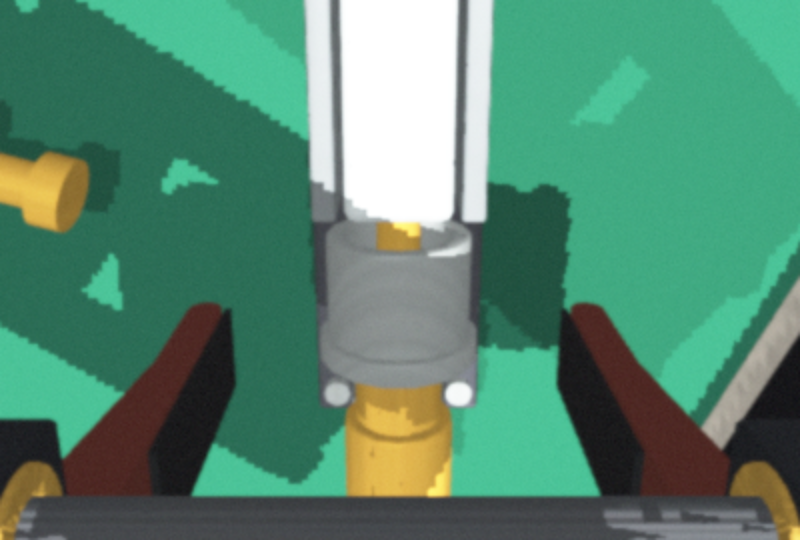

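The finger corners in the picture, (236,285) and (237,322), match the prediction for tips 37 mm above the reported TCP. The grasp point is therefore about 55.7 mm above it, so the sleeve grasp needs TCP z ≈ 29.

Emit:
apply_moves(
  targets=[
    {"tx": 0.0005,"ty": 0,"tz": -0.015,"spin": 0},
    {"tx": 0.0005,"ty": 0,"tz": -0.03,"spin": 0},
    {"tx": 0.0005,"ty": 0,"tz": -0.045,"spin": 0},
    {"tx": 0.0005,"ty": 0,"tz": -0.056,"spin": 0},
    {"tx": 0.0005,"ty": 0,"tz": -0.056,"spin": 0},
    {"tx": 0.0005,"ty": 0,"tz": -0.056,"spin": 0},
    {"tx": 0.0005,"ty": 0,"tz": -0.056,"spin": 0},
    {"tx": 0.0005,"ty": 0,"tz": -0.056,"spin": 0},
  ],
)

```text
t: 9.05
ee_pos: [553.0, -331.8, 30.8]
orientation: [2.077, 2.356, 0.0]
ft_force: [-0.3, -1.5, -0.3]
width: 88.0
grasp_force: 0.0
```

Emit:
apply_moves(
  targets=[
    {"tx": 0,"ty": 0,"tz": 0,"spin": 0},
    {"tx": 0,"ty": 0,"tz": 0,"spin": 0},
    {"tx": 0,"ty": 0,"tz": 0,"spin": 0},
    {"tx": 0,"ty": 0,"tz": 0,"spin": 0},
    {"tx": 0,"ty": 0,"tz": 0,"spin": 0},
    {"tx": 0,"ty": 0,"tz": 0,"spin": 0},
    {"tx": 0,"ty": 0,"tz": 0,"spin": 0},
    {"tx": 0,"ty": 0,"tz": 0,"spin": 0},
  ],
  gripper=1,
)

```text
t: 9.85
ee_pos: [552.6, -331.4, 30.1]
orientation: [2.077, 2.356, 0.0]
ft_force: [0.5, 1.0, -0.6]
width: 39.8
grasp_force: 30.0
```

Emit:
apply_moves(
  targets=[
    {"tx": 0.0005,"ty": -0.004,"tz": 0,"spin": 0},
    {"tx": 0.001,"ty": -0.008,"tz": 0,"spin": 0},
    {"tx": 0.0015,"ty": -0.012,"tz": 0,"spin": 0},
    {"tx": 0.0018,"ty": -0.0145,"tz": 0,"spin": 0},
    {"tx": 0.0018,"ty": -0.0148,"tz": 0,"spin": 0},
    {"tx": 0.0018,"ty": -0.0148,"tz": 0,"spin": 0},
    {"tx": 0.0018,"ty": -0.0148,"tz": 0,"spin": 0},
    {"tx": 0.0018,"ty": -0.0148,"tz": 0,"spin": 0},
  ],
)

```text
t: 10.65
ee_pos: [553.9, -343.1, 30.0]
orientation: [-2.075, -2.353, -0.004]
ft_force: [0.8, 13.0, 5.3]
width: 39.7
grasp_force: 30.3
```

```bash
python3 - <<'E'
from h import *
np.set_printoptions(precision=1,suppress=True)
o=ctrl.get_obs();W=cal("wrist");print(o["t"],o["ee_pos"],o["width"],o["ft_force"],o["grasp_force"])
im=save("wrist","w4")
for n,z in(("sleeve_grip",85),("gauge",85),("gauge_head",85)):
  for r in ctrl.pinpoint(n,"wrist")[:1]: print(n,r["uv"],r["score"],atz(W,r["uv"],z))
S=cal("scene");ctrl.get_image("scene")
for n in("gauge_tip","gauge_head","sleeve_grip"):
  for r in ctrl.pinpoint(n,"scene")[:2]: print(n,r["uv"],r["score"],atz(S,r["uv"],85))
# handle edges along column 320
print(proj(W,[546.0,-285,99]),proj(W,[540,-245,99]))
g=cv2.cvtColor(im,cv2.COLOR_RGB2GRAY);print(g[0:300:6,320])
E
```

```text
10.65 [ 553.9 -343.1   30. ] 39.688418329543495 [ 0.8 13.   5.3] 30.29260814655572
sleeve_grip [319.3, 313.8] 0.55 [ 553.8 -339.1   85. ]
gauge [316.0, 22.1] 0.98 [ 539.3 -232.5   85. ]
gauge_tip [226.1, 212.6] 0.85 [ 515.  -152.8   85. ]
gauge_tip [244.3, 151.3] 0.74 [ 279.4 -238.5   85. ]
gauge_head [210.9, 214.9] 0.88 [ 536.7 -182.3   85. ]
gauge_head [230.8, 159.6] 0.57 [ 327.1 -253.1   85. ]
sleeve_grip [151.1, 201.7] 0.55 [ 555.  -345.1   85. ]
[316.5 187.4] [313.2  55.8]
[186 186  94 240 247 247 247 248 247 247 246 247 247 247 247 247 247 247
 248 248 248 247 247 247 247 246 246 246 246 245 245 244 245 244 213 199
 201 198 198 197 196 197 198 193 127  94  93  94  95  93]
```

The gauge has popped out: the tip is about 20 mm further along. The arm yields under the spring and the sleeve is only about 12 mm back, so I pull a little more to full travel.

Emit:
apply_moves(
  targets=[
    {"tx": 0.0002,"ty": -0.0015,"tz": 0,"spin": 0},
    {"tx": 0.0004,"ty": -0.003,"tz": 0,"spin": 0},
    {"tx": 0.0005,"ty": -0.004,"tz": 0,"spin": 0},
    {"tx": 0.0005,"ty": -0.004,"tz": 0,"spin": 0},
    {"tx": 0.0005,"ty": -0.004,"tz": 0,"spin": 0},
    {"tx": 0.0005,"ty": -0.004,"tz": 0,"spin": 0},
    {"tx": 0.0005,"ty": -0.004,"tz": 0,"spin": 0},
    {"tx": 0.0005,"ty": -0.004,"tz": 0,"spin": 0},
  ],
)

```text
t: 11.85
ee_pos: [554.1, -345.2, 29.9]
orientation: [-2.073, -2.351, -0.006]
ft_force: [0.5, 20.1, 8.6]
width: 39.9
grasp_force: 30.7
```

At 20 N the sleeve is against its stop (13.9 mm). I let go and lift.

Emit:
apply_moves(
  targets=[
    {"tx": 0,"ty": 0,"tz": 0,"spin": 0},
    {"tx": 0,"ty": 0,"tz": 0,"spin": 0},
    {"tx": 0,"ty": 0,"tz": 0,"spin": 0},
    {"tx": 0,"ty": 0,"tz": 0,"spin": 0},
    {"tx": 0,"ty": 0,"tz": 0,"spin": 0},
    {"tx": 0,"ty": 0,"tz": 0.02,"spin": 0},
    {"tx": 0,"ty": 0,"tz": 0.05,"spin": 0},
    {"tx": 0,"ty": 0,"tz": 0.08,"spin": 0},
  ],
  gripper=-1,
)

```text
t: 12.65
ee_pos: [554.5, -350.4, 110.5]
orientation: [-2.077, -2.356, 0.0]
ft_force: [0.3, 0.2, -0.5]
width: 87.5
grasp_force: 0.0
```

Emit:
apply_moves(
  targets=[
    {"tx": -0.003,"ty": 0.025,"tz": 0.01,"spin": 0},
    {"tx": -0.006,"ty": 0.05,"tz": 0.015,"spin": 0},
    {"tx": -0.009,"ty": 0.075,"tz": 0.015,"spin": 0},
    {"tx": -0.012,"ty": 0.1,"tz": 0.015,"spin": 0},
    {"tx": -0.015,"ty": 0.125,"tz": 0.015,"spin": 0},
    {"tx": -0.018,"ty": 0.15,"tz": 0.015,"spin": 0},
    {"tx": -0.018,"ty": 0.15,"tz": 0.015,"spin": 0},
    {"tx": -0.018,"ty": 0.15,"tz": 0.015,"spin": 0},
  ],
)

```text
t: 13.45
ee_pos: [537.3, -200.5, 125.4]
orientation: [2.076, 2.357, 0.0]
ft_force: [-0.7, -0.1, -0.7]
width: 88.1
grasp_force: 0.0
```

```bash
python3 - <<'E'
from h import *
np.set_printoptions(precision=1,suppress=True)
o=ctrl.get_obs();W=cal("wrist");print(o["t"],o["ee_pos"],yaw(),o["width"],o["ft_force"],o["grasp_force"])
im=save("wrist","w5");S=cal("scene");ctrl.get_image("scene")
for c,k in(("wrist",W),("scene",S)):
 for n in("gauge_tip","gauge_head","gauge","sleeve_grip"):
  for r in ctrl.pinpoint(n,c)[:2]: print(c,n,np.array(r["uv"]),round(r["score"],2),atz(k,r["uv"],85))
E
```

```text
13.45 [ 537.3 -200.5  125.4] (np.float64(7.250837334706137), np.float64(-0.999999486105119)) 88.07138901159205 [-0.7 -0.1 -0.7] 0.0
wrist gauge_tip [317.  407.4] 0.7 [ 552.2 -324.4   85. ]
wrist gauge_tip [315.1 172.2] 0.65 [ 529.  -150.1   85. ]
wrist gauge_head [316.4 237. ] 0.84 [ 535.  -191.5   85. ]
wrist gauge [316.2 294.3] 0.73 [ 540.  -231.9   85. ]
wrist gauge [ 50.  319.9] 0.62 [ 358.5 -274.4   85. ]
wrist sleeve_grip [313.2 408.7] 0.63 [ 549.5 -326.    85. ]
scene gauge_tip [225.1 215.7] 0.74 [ 525.5 -149.2   85. ]
scene gauge_tip [241.1 153.3] 0.63 [ 291.  -241.9   85. ]
scene gauge_head [231.3 156.1] 0.9 [ 312.8 -260.1   85. ]
scene gauge_head [210.2 212.9] 0.55 [ 531.3 -187.7   85. ]
scene gauge [211.  217.6] 0.68 [ 544.7 -176.8   85. ]
scene gauge [192.1 209.4] 0.61 [ 538.2 -235.3   85. ]
scene sleeve_grip [372.7 302.7] 0.64 [629.5 267.2  85. ]
scene sleeve_grip [157.2 200.5] 0.6 [ 545.2 -333.9   85. ]
```

View pics/w5.png

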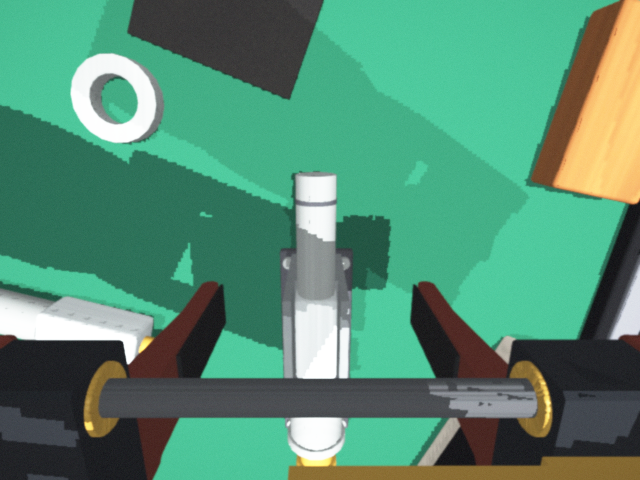

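The gauge is ejected: the head runs from (316,172) to (316,295), and the sleeve is home near row 430. The head grasp goes at y ≈ -199.

Emit:
apply_moves(
  targets=[
    {"tx": -0.0012,"ty": 0.0015,"tz": -0.025,"spin": 0},
    {"tx": -0.0012,"ty": 0.0015,"tz": -0.05,"spin": 0},
    {"tx": -0.0012,"ty": 0.0015,"tz": -0.07,"spin": 0},
    {"tx": -0.0012,"ty": 0.0015,"tz": -0.085,"spin": 0},
    {"tx": -0.0012,"ty": 0.0015,"tz": -0.0895,"spin": 0},
    {"tx": -0.0012,"ty": 0.0015,"tz": -0.0895,"spin": 0},
    {"tx": -0.0012,"ty": 0.0015,"tz": -0.0895,"spin": 0},
    {"tx": -0.0012,"ty": 0.0015,"tz": -0.0895,"spin": 0},
  ],
)

```text
t: 14.75
ee_pos: [536.3, -199.1, 36.5]
orientation: [2.076, 2.355, 0.001]
ft_force: [0.2, -0.6, -0.1]
width: 87.9
grasp_force: 0.0
```

Emit:
apply_moves(
  targets=[
    {"tx": 0,"ty": 0,"tz": 0,"spin": 0},
    {"tx": 0,"ty": 0,"tz": 0,"spin": 0},
    {"tx": 0,"ty": 0,"tz": 0,"spin": 0},
    {"tx": 0,"ty": 0,"tz": 0,"spin": 0},
    {"tx": 0,"ty": 0,"tz": 0,"spin": 0},
    {"tx": 0,"ty": 0,"tz": 0,"spin": 0},
    {"tx": 0,"ty": 0,"tz": 0,"spin": 0},
    {"tx": 0,"ty": 0,"tz": 0,"spin": 0},
  ],
  gripper=1,
)

```text
t: 15.55
ee_pos: [535.6, -198.8, 35.6]
orientation: [-2.078, -2.357, 0.0]
ft_force: [-1.0, -0.2, -0.6]
width: 27.4
grasp_force: 0.0
```

Emit:
apply_moves(
  targets=[
    {"tx": 0,"ty": 0,"tz": 0,"spin": 0},
    {"tx": 0,"ty": 0,"tz": 0,"spin": 0},
    {"tx": -0.0013,"ty": 0.01,"tz": 0,"spin": 0},
    {"tx": -0.0025,"ty": 0.02,"tz": 0,"spin": 0},
    {"tx": -0.0038,"ty": 0.03,"tz": 0,"spin": 0},
    {"tx": -0.005,"ty": 0.04,"tz": 0,"spin": 0},
    {"tx": -0.0063,"ty": 0.05,"tz": 0,"spin": 0},
    {"tx": -0.0076,"ty": 0.06,"tz": 0,"spin": 0},
  ],
)

```text
t: 16.35
ee_pos: [527.6, -137.6, 35.5]
orientation: [-2.077, -2.356, 0.0]
ft_force: [0.2, -1.6, -1.5]
width: 25.4
grasp_force: 30.0
```

Emit:
apply_moves(
  targets=[
    {"tx": -0.001,"ty": 0.008,"tz": 0.01,"spin": 0},
    {"tx": -0.002,"ty": 0.016,"tz": 0.03,"spin": 0},
    {"tx": -0.003,"ty": 0.024,"tz": 0.05,"spin": 0},
    {"tx": -0.01,"ty": 0.05,"tz": 0.06,"spin": -4},
    {"tx": -0.02,"ty": 0.085,"tz": 0.06,"spin": -8},
    {"tx": -0.03,"ty": 0.12,"tz": 0.06,"spin": -13},
    {"tx": -0.042,"ty": 0.155,"tz": 0.06,"spin": -18},
    {"tx": -0.053,"ty": 0.19,"tz": 0.06,"spin": -21.3},
  ],
)

```text
t: 17.15
ee_pos: [473.7, 52.9, 96.0]
orientation: [-2.48, -1.927, 0.0]
ft_force: [0.5, 0.7, -3.7]
width: 25.2
grasp_force: 30.0
```

```bash
python3 - <<'E'
from h import *
np.set_printoptions(precision=1,suppress=True)
o=ctrl.get_obs();W=cal("wrist");print(o["t"],o["ee_pos"],yaw(),o["width"],o["ft_force"],o["grasp_force"])
im=save("wrist","w6");S=cal("scene");ctrl.get_image("scene");D=cal("side");ctrl.get_image("side")
for c,k in(("wrist",W),("scene",S),("side",D)):
 for n,z in(("gauge_tip",109),("gauge_head",109),("gauge",109),("mat",0)):
  for r in ctrl.pinpoint(n,c)[:2]: print(c,n,np.array(r["uv"]),round(r["score"],2),atz(k,r["uv"],z))
for r in ctrl.outline_of("mat","wrist")[:1]:
    ys,xs=np.nonzero(r["pixels"]);p=np.array([atz(W,(x,y),4)[:2] for x,y in zip(xs[::5],ys[::5])],np.float32)
    print("mat",r["score"],r["box"],cv2.minAreaRect(p))
E
```

```text
17.15 [473.7  52.9  96. ] (np.float64(-14.306907747095643), np.float64(-0.9999998287480325)) 25.169063188786655 [ 0.5  0.7 -3.7] 29.997545778751373
wrist gauge_tip [316.5 207.2] 0.62 [483.3  92.1 109. ]
wrist gauge_head [316.8 299.9] 0.81 [471.   43.5 109. ]
wrist gauge [317.8 376.5] 0.9 [459.7  -2.8 109. ]
scene gauge_tip [329.5 213.6] 0.73 [442.   89.4 109. ]
scene gauge_tip [242.  149.3] 0.72 [ 301.7 -229.5  109. ]
scene gauge_head [231.6 156.7] 0.77 [ 341.6 -238.   109. ]
scene gauge_head [313.9 207.2] 0.52 [436.2  46.3 109. ]
scene gauge [218.7 168.6] 0.55 [ 399.1 -242.1  109. ]
scene gauge [300.3 203.3] 0.49 [436.6  10.5 109. ]
scene mat [297.  240.7] 0.97 [459.3   7.4  -0. ]
side gauge_tip [145.6 405. ] 0.94 [ 229.  -387.2  109. ]
side gauge_tip [305.4 213.1] 0.93 [497.5 162.7 109. ]
side gauge_head [184.5 404.9] 0.98 [ 281.6 -392.4  109. ]
side gauge_head [300.8 219.3] 0.58 [484.  132.2 109. ]
side gauge [218.1 407.4] 0.78 [ 327.5 -401.3  109. ]
side mat [297.6 291.9] 0.89 [465.5  -2.5   0. ]
side mat [353.6 349.4] 0.26 [ 557.2 -193.3    0. ]
mat 0.91 [231.9, 133.7, 408.1, 378.6] ((467.49298095703125, 22.139266967773438), (208.11404418945312, 130.01036071777344), 75.96919250488281)
```

View pics/w6.png

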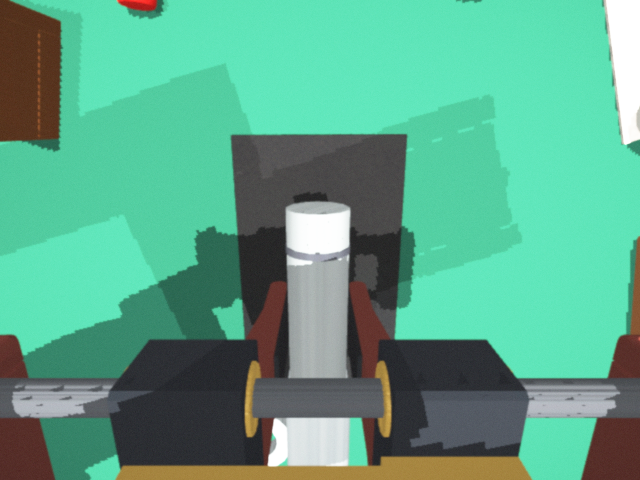

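The gauge hangs level and aligned over the mat: far mat edge at row 134, head tip at (318,207). Lowering.

Emit:
apply_moves(
  targets=[
    {"tx": 0,"ty": 0,"tz": -0.025,"spin": 0},
    {"tx": 0,"ty": 0,"tz": -0.05,"spin": 0},
    {"tx": 0,"ty": 0,"tz": -0.075,"spin": 0},
    {"tx": 0,"ty": 0,"tz": -0.095,"spin": 0},
    {"tx": 0,"ty": 0,"tz": -0.11,"spin": 0},
    {"tx": 0,"ty": 0,"tz": -0.118,"spin": 0},
    {"tx": 0,"ty": 0,"tz": -0.122,"spin": 0},
    {"tx": 0,"ty": 0,"tz": -0.122,"spin": 0},
  ],
)

```text
t: 18.75
ee_pos: [475.1, 51.2, -26.5]
orientation: [-2.477, -1.932, 0.0]
ft_force: [0.3, -0.1, -3.8]
width: 25.4
grasp_force: 30.0
```

Emit:
apply_moves(
  targets=[
    {"tx": 0,"ty": 0,"tz": -0.0007,"spin": 0},
    {"tx": 0,"ty": 0,"tz": -0.0014,"spin": 0},
    {"tx": 0,"ty": 0,"tz": -0.002,"spin": 0},
    {"tx": 0,"ty": 0,"tz": -0.0027,"spin": 0},
    {"tx": 0,"ty": 0,"tz": -0.0034,"spin": 0},
    {"tx": 0,"ty": 0,"tz": -0.004,"spin": 0},
    {"tx": 0,"ty": 0,"tz": -0.0045,"spin": 0},
    {"tx": 0,"ty": 0,"tz": -0.0045,"spin": 0},
  ],
)

```text
t: 19.55
ee_pos: [475.1, 51.2, -30.3]
orientation: [2.477, 1.932, 0.0]
ft_force: [-2.7, -0.6, 7.0]
width: 25.5
grasp_force: 35.5
```

Emit:
apply_moves(
  targets=[
    {"tx": 0,"ty": 0,"tz": 0,"spin": 0},
    {"tx": 0,"ty": 0,"tz": 0,"spin": 0},
    {"tx": 0,"ty": 0,"tz": 0,"spin": 0},
    {"tx": 0,"ty": 0,"tz": 0,"spin": 0},
    {"tx": 0,"ty": 0,"tz": 0,"spin": 0},
    {"tx": 0,"ty": 0,"tz": 0,"spin": 0},
    {"tx": 0,"ty": 0,"tz": 0,"spin": 0},
    {"tx": 0,"ty": 0,"tz": 0.02,"spin": 0},
  ],
  gripper=-1,
)

```text
t: 20.35
ee_pos: [473.6, 51.1, -12.1]
orientation: [-2.476, -1.93, 0.005]
ft_force: [-0.3, 0.1, -0.3]
width: 85.4
grasp_force: 0.0
```

Emit:
apply_moves(
  targets=[
    {"tx": 0,"ty": 0,"tz": 0.04,"spin": 0},
    {"tx": 0,"ty": 0,"tz": 0.07,"spin": 0},
    {"tx": -0.005,"ty": -0.02,"tz": 0.09,"spin": 0},
    {"tx": -0.011,"ty": -0.045,"tz": 0.09,"spin": 0},
    {"tx": -0.011,"ty": -0.045,"tz": 0.09,"spin": 0},
    {"tx": -0.011,"ty": -0.045,"tz": 0.09,"spin": 0},
    {"tx": -0.011,"ty": -0.045,"tz": 0.09,"spin": 0},
    {"tx": -0.011,"ty": -0.045,"tz": 0.09,"spin": 0},
  ],
)

```text
t: 21.15
ee_pos: [463.8, 6.9, 78.5]
orientation: [-2.476, -1.932, 0.001]
ft_force: [-0.8, 0.1, 0.3]
width: 87.7
grasp_force: 0.0
```

```bash
python3 - <<'E'
from h import *
np.set_printoptions(precision=1,suppress=True)
o=ctrl.get_obs();p=np.array(o["ee_pos"]);W=cal("wrist");print(o["t"],p,yaw(),o["width"],o["ft_force"])
im=save("wrist","w7")
for n in("gauge_tip","gauge_head","gauge"):
  for r in ctrl.pinpoint(n,"wrist")[:2]: print(n,np.array(r["uv"]),round(r["score"],2),atz(W,r["uv"],18))
for r in ctrl.outline_of("gauge","wrist")[:1]:
    ys,xs=np.nonzero(r["pixels"]);q=np.array([atz(W,(x,y),18)[:2] for x,y in zip(xs,ys)],np.float32)
    print(cv2.minAreaRect(q),r["box"],cv2.fitLine(q,cv2.DIST_L2,0,.01,.01).ravel())
E
```

```text
21.15 [463.8   6.9  78.5] (np.float64(-14.059251177339615), np.float64(-0.9999993298490154)) 87.66963273291898 [-0.8  0.1  0.3]
gauge_tip [320.3 100.3] 0.63 [488.5  97.6  18. ]
gauge_head [320.6 169.1] 0.97 [478.2  55.6  18. ]
gauge [317.7 222.9] 0.89 [467.2  20.   18. ]
((466.11505126953125, 12.456214904785156), (177.72801208496094, 29.225549697875977), 75.01758575439453) [297.0, 99.9, 338.8, 346.1] [  0.2   1.  468.5  24. ]
```

View pics/w7.png

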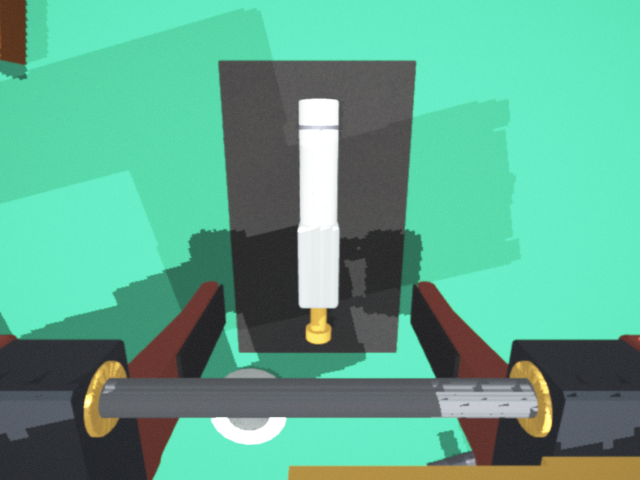

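The gauge lies square on the mat: origin near (318,224), tip (319,100), nipple end (318,340). The tool is already over handle x ≈ -14 mm. Descending to grip the handle.

Emit:
apply_moves(
  targets=[
    {"tx": 0.0005,"ty": 0,"tz": -0.03,"spin": 0},
    {"tx": 0.0005,"ty": 0,"tz": -0.06,"spin": 0},
    {"tx": 0.0005,"ty": 0,"tz": -0.08,"spin": 0},
    {"tx": 0.0005,"ty": 0,"tz": -0.097,"spin": 0},
    {"tx": 0.0005,"ty": 0,"tz": -0.105,"spin": 0},
    {"tx": 0.0005,"ty": 0,"tz": -0.1095,"spin": 0},
    {"tx": 0.0005,"ty": 0,"tz": -0.1095,"spin": 0},
    {"tx": 0.0005,"ty": 0,"tz": -0.1095,"spin": 0},
  ],
)

```text
t: 22.2
ee_pos: [465.1, 6.2, -29.9]
orientation: [2.477, 1.932, 0.001]
ft_force: [-1.0, 0.8, -0.3]
width: 88.0
grasp_force: 0.0
```

Emit:
apply_moves(
  targets=[
    {"tx": 0,"ty": 0,"tz": 0,"spin": 0},
    {"tx": 0,"ty": 0,"tz": 0,"spin": 0},
    {"tx": 0,"ty": 0,"tz": 0,"spin": 0},
    {"tx": 0,"ty": 0,"tz": 0,"spin": 0},
    {"tx": 0,"ty": 0,"tz": 0,"spin": 0},
    {"tx": 0,"ty": 0,"tz": 0,"spin": 0},
    {"tx": 0,"ty": 0,"tz": 0,"spin": 0},
    {"tx": 0,"ty": 0,"tz": 0,"spin": 0},
  ],
  gripper=1,
)

```text
t: 23.0
ee_pos: [464.6, 6.2, -30.2]
orientation: [2.477, 1.932, 0.0]
ft_force: [-1.7, -0.5, 6.9]
width: 28.0
grasp_force: 31.8
```

```bash
python3 - <<'E'
from h import *
np.set_printoptions(precision=1,suppress=True)
S,D=cal("scene"),cal("side");ctrl.get_image("scene");ctrl.get_image("side")
for c,k in(("scene",S),("side",D)):
  for n,z in(("vblock",0),("vblock_seat",48.4)):
    for r in ctrl.pinpoint(n,c)[:4]:
      p=atz(k,r["uv"],z)
      if p[0]>500: print(c,n,np.array(r["uv"]),round(r["score"],2),p)
o=ctrl.get_obs();print(o["t"],o["width"],o["grasp_force"],o["ft_force"],o["ee_pos"])
E
```

```text
scene vblock [361.1 306.7] 0.95 [587.7 229.9   0. ]
scene vblock [164.8 226.1] 0.54 [ 548.9 -332.    -0. ]
scene vblock_seat [375.1 303.2] 0.9 [601.7 264.9  48.4]
side vblock [339.6 237.7] 0.89 [593.5 224.7   0. ]
side vblock_seat [340.  210.8] 0.62 [601.9 284.9  48.4]
23.3 27.795140411431326 31.629088752670214 [-1.1 -0.4  5.7] [464.6   6.2 -30.2]
```

Emit:
apply_moves(
  targets=[
    {"tx": 0,"ty": 0,"tz": 0.01,"spin": 0},
    {"tx": 0,"ty": 0,"tz": 0.03,"spin": 0},
    {"tx": 0.015,"ty": 0.008,"tz": 0.05,"spin": 0},
    {"tx": 0.03,"ty": 0.016,"tz": 0.07,"spin": 0},
    {"tx": 0.045,"ty": 0.024,"tz": 0.09,"spin": 0},
    {"tx": 0.06,"ty": 0.03,"tz": 0.1,"spin": 0},
    {"tx": 0.06,"ty": 0.03,"tz": 0.1,"spin": 0},
    {"tx": 0.06,"ty": 0.03,"tz": 0.1,"spin": 0},
  ],
)

```text
t: 24.1
ee_pos: [523.2, 36.1, 69.1]
orientation: [-2.476, -1.932, 0.002]
ft_force: [-0.3, -0.4, -3.7]
width: 28.1
grasp_force: 30.0
```

```bash
python3 - <<'E'
from h import *
np.set_printoptions(precision=1,suppress=True)
o=ctrl.get_obs();p=np.array(o["ee_pos"]);W=cal("wrist");print(o["t"],p,yaw(),o["width"],o["ft_force"],o["moment"])
im=save("wrist","w8")
for n,z in(("gauge_tip",119),("gauge_head",119),("gauge",119),("vblock",0),("vblock_seat",48.4)):
  for r in ctrl.pinpoint(n,"wrist")[:2]: print(n,np.array(r["uv"]),round(r["score"],2),atz(W,r["uv"],z))
for r in ctrl.outline_of("vblock","wrist")[:2]: print(r["score"],r["box"])
E
```

```text
24.1 [523.2  36.1  69.1] (np.float64(-14.073930494666), np.float64(-0.9999987717928577)) 28.050222334371604 [-0.3 -0.4 -3.7] [-0.2  0.1 -0. ]
gauge_tip [317.8  80.6] 0.63 [546.5 127.5 119. ]
gauge_head [315.6 191.4] 0.76 [535.9  89.1 119. ]
gauge_head [639. 312.] 0.69 [657.5   4.9 119. ]
gauge [315. 285.] 0.72 [526.   50.9 119. ]
0.65 [591.1, 62.9, 637.7, 143.7]
```

View pics/w8.png

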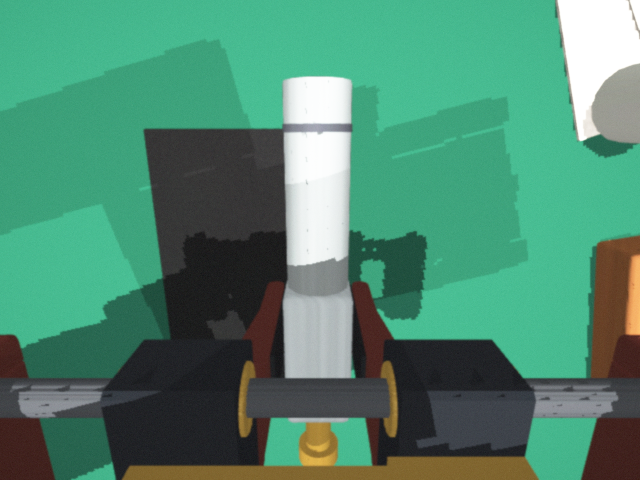

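The view shows the gauge held level (tip (318,80), origin (315,285)); the block is out of the picture. I'll measure the block with it standing beside the held gauge, and work with numbers from here on, without more pictures.

Emit:
apply_moves(
  targets=[
    {"tx": -0.007,"ty": 0.03,"tz": 0.02,"spin": 0},
    {"tx": -0.014,"ty": 0.06,"tz": 0.04,"spin": 0},
    {"tx": -0.021,"ty": 0.09,"tz": 0.06,"spin": 0},
    {"tx": -0.028,"ty": 0.12,"tz": 0.08,"spin": 0},
    {"tx": -0.035,"ty": 0.15,"tz": 0.08,"spin": 0},
    {"tx": -0.035,"ty": 0.158,"tz": 0.08,"spin": 0},
    {"tx": -0.035,"ty": 0.158,"tz": 0.08,"spin": 0},
    {"tx": -0.035,"ty": 0.158,"tz": 0.08,"spin": 0},
  ],
)

```text
t: 25.25
ee_pos: [489.1, 193.4, 149.0]
orientation: [-2.477, -1.932, 0.002]
ft_force: [0.1, -0.2, -4.6]
width: 28.0
grasp_force: 30.0
```

```bash
python3 - <<'E'
from h import *
np.set_printoptions(precision=1,suppress=True)
o=ctrl.get_obs();p=np.array(o["ee_pos"]);W=cal("wrist");print(o["t"],p,yaw(),o["width"])
im=save("wrist","w9")
for n,z in(("gauge_tip",199),("gauge",199),("vblock",0),("vblock_seat",48.4),("cleaner",0)):
  for r in ctrl.pinpoint(n,"wrist")[:2]: print(n,np.array(r["uv"]),round(r["score"],2),atz(W,r["uv"],z))
for r in ctrl.outline_of("vblock","wrist")[:2]:
    print(r["score"],r["box"]); m=r["pixels"].astype(np.uint8)
    c=max(cv2.findContours(m,0,2)[0],key=cv2.contourArea);h=cv2.approxPolyDP(cv2.convexHull(c),4,True)[:,0]
    for q in h: print(q,atz(W,q,64)[:2],atz(W,q,0)[:2])
E
```

```text
25.25 [489.1 193.4 149. ] (np.float64(-14.090427078025215), np.float64(-0.9999990399987644)) 28.049560744304188
gauge_tip [317.5  79.3] 0.69 [512.3 285.3 199. ]
gauge [440.8  94.1] 0.71 [554.2 269.6 199. ]
gauge [318.6 279. ] 0.68 [494.  210.6 199. ]
vblock [100.3 238.9] 0.87 [282.9 219.8   0. ]
vblock [49.7 12.5] 0.71 [320.9 406.2   0. ]
vblock_seat [441.6  97.3] 0.93 [601.5 266.4  48.4]
vblock_seat [ 63.3 215. ] 0.66 [293.9 252.7  48.4]
cleaner [601.7 265.3] 0.87 [744.2  75.8   0. ]
0.79 [1.1, 1.0, 124.4, 76.1]
[107   0] [394.9 378.5] [369.1 403.1]
[120  41] [393.7 354.1] [367.6 373.2]
[24 72] [322.7 352.4] [280.4 371. ]
[ 0 69] [307.7 358.1] [262. 378.]
[0 0] [327.6 395.5] [286.4 424. ]
0.66 [362.0, 74.1, 516.9, 196.6]
[370  87] [549.7 285.3] [559.  288.7]
[387  76] [562.4 289.4] [574.7 293.7]
[515  82] [647.  264.1] [678.5 262.7]
[494 195] [624.2 189. ] [650.5 170.5]
[373 192] [536.9 213.4] [543.3 200.4]
[364 181] [532.1 223. ] [537.5 212.2]
```

```bash
python3 - <<'E'
from h import *
from scipy.optimize import minimize
np.set_printoptions(precision=2,suppress=True)
W=cal("wrist")
m=[r["pixels"] for r in ctrl.outline_of("vblock","wrist") if r["box"][0]>300][0].astype(np.uint8)
im=cv2.imread("pics/w9.png");g=cv2.cvtColor(im,cv2.COLOR_BGR2GRAY)
def sil(p,t):
    x,y,a=p;d=np.array([np.cos(a),np.sin(a)]);n=np.array([-d[1],d[0]])
    pts=[proj(W,[*(np.array([x,y])+u*d+v*n),z]) for u,z in((-35,0),(-35,64),(35+t,0),(35+t,66)) for v in(-46,46)]
    o=np.zeros((1920,2560),np.uint8);cv2.fillConvexPoly(o,cv2.convexHull(np.array(pts,np.float32)*4).astype(np.int32),255)
    return cv2.resize(o,(640,480),interpolation=cv2.INTER_AREA)/255.
for t in(8,10,12):
    f=lambda p:np.abs(sil([p[0],p[1],np.radians(p[2])],t)-m).sum()
    r=minimize(f,[590.6,234.6,73.4],method="Nelder-Mead",options=dict(initial_simplex=[[590.6,234.6,73.4],[594,234.6,73.4],[590.6,238,73.4],[590.6,234.6,76]]))
    print(t,r.x,r.fun,m.sum()); a=np.radians(r.x[2]); print("seat",r.x[:2]+35*np.array([np.cos(a),np.sin(a)]))
# line segments near the block
for l in cv2.createLineSegmentDetector().detect(g[50:220,340:540])[0][:,0]:
    q=l+[340,50,340,50]
    if np.hypot(q[2]-q[0],q[3]-q[1])>45:
        A,B=atz(W,q[:2],64),atz(W,q[2:],64);print(q,A[:2],B[:2],np.degrees(np.arctan2(*(B-A)[[1,0]])))
E
```

```text
8 [591.7  235.44  73.74] 441.14509803921567 15728
seat [601.5  269.04]
10 [591.06 233.77  73.78] 486.3607843137255 15728
seat [600.84 267.38]
12 [591.06 232.82  74.23] 818.1882352941177 15728
seat [600.58 266.51]
[525.33  50.24 539.27 129.17] [656.64 282.43] [661.68 228.51] -84.66218900093104
[381.59  76.95 372.61 191.93] [559.47 289.88] [537.26 213.59] -106.22804875645139
[389.29  91.3  456.93  94.29] [562.83 279.55] [608.04 266.1 ] -16.563247103811836
[514.35  81.32 383.04  76.9 ] [647.56 264.71] [560.44 289.67] 164.01401713536333
[494.53 194.4  514.51  82.7 ] [625.42 189.32] [647.58 263.8 ] 73.43386726863574
[346.23 218.21 347.85 134.27] [513.62 198.77] [528.57 258.62] 75.97677143523418
[387.86 189.46 391.95 143.02] [548.67 212.61] [558.01 244.9 ] 73.86703732617632
[368.88  96.84 364.38 161.88] [548.36 279.5 ] [535.95 236.71] -106.1754832074634
```

Emit:
apply_moves(
  targets=[
    {"tx": 0.02,"ty": -0.006,"tz": 0,"spin": -1},
    {"tx": 0.045,"ty": -0.014,"tz": 0,"spin": -2.2},
    {"tx": 0.07,"ty": -0.022,"tz": -0.02,"spin": -2.2},
    {"tx": 0.0825,"ty": -0.0255,"tz": -0.045,"spin": -2.2},
    {"tx": 0.0825,"ty": -0.0255,"tz": -0.075,"spin": -2.2},
    {"tx": 0.0825,"ty": -0.0255,"tz": -0.095,"spin": -2.2},
    {"tx": 0.0825,"ty": -0.0255,"tz": -0.1,"spin": -2.2},
    {"tx": 0.0825,"ty": -0.0255,"tz": -0.1,"spin": -2.2},
  ],
)

```text
t: 26.45
ee_pos: [571.6, 168.5, 49.0]
orientation: [-2.514, -1.884, 0.002]
ft_force: [0.3, -0.1, -3.6]
width: 27.7
grasp_force: 30.0
```

```bash
python3 - <<'E'
from h import *
np.set_printoptions(precision=1,suppress=True)
o=ctrl.get_obs();p=np.array(o["ee_pos"]);W=cal("wrist");print(o["t"],p,yaw(),o["width"],o["ft_force"])
im=save("wrist","w10");z=p[2]+48.6
for n,z in(("gauge_tip",z),("gauge",z),("vblock_seat",48.4)):
  for r in ctrl.pinpoint(n,"wrist")[:2]: print(n,np.array(r["uv"]),round(r["score"],2),atz(W,r["uv"],z))
d=np.array([.2815,.9596]);n=np.array([-d[1],d[0]])
tip=p[:2]+94.3*d;s=np.array([601,268.]);print("along",(s-tip)@d,"lat",(s-tip)@n)
g=cv2.cvtColor(im,cv2.COLOR_RGB2GRAY)
for l in cv2.createLineSegmentDetector().detect(g)[0][:,0]:
    A,B=atz(W,l[:2],64),atz(W,l[2:],64)
    L=np.linalg.norm(A-B)
    if L>30 and min((A[:2]-s)@n,(B[:2]-s)@n)>-70 and max((A[:2]-s)@n,(B[:2]-s)@n)<70:
        print(l,"along",(A[:2]-s)@d,(B[:2]-s)@d,"lat",(A[:2]-s)@n,(B[:2]-s)@n)
E
```

```text
26.45 [571.6 168.5  49. ] (np.float64(-16.307021968189165), np.float64(-0.9999988070892237)) 27.706901774512325 [ 0.3 -0.1 -3.6]
gauge_tip [317.   80.3] 0.75 [598.1 259.2  97.6]
gauge [313.4 285.7] 0.96 [574.  182.6  97.6]
vblock_seat [315.6  70.9] 0.82 [600.  268.3  48.4]
along 9.431859311561434 lat -0.24585264888853284
[213.1  66.8 418.1  65.1] along -0.25402280572927316 0.3997622838672345 lat 45.85962465623284 -43.930932925271826
[409.5 219.4 419.2  69.2] along -69.05941748736939 -1.268299953404614 lat -45.04609496902192 -44.54663736116721
[212.   70.5 224.1 220.6] along -1.769141161649761 -69.67737661438424 lat 46.488961450847754 46.055872355219435
[420.6  41.4 210.6  43. ] along 9.747258489237579 9.127595418304859 lat -44.28400362251849 46.182099135543346
[282.4 300.6 284.5 376.8] along -112.89702042384381 -159.96897829468662 lat 18.565350549108263 18.71366936116323
[351.  364.4 352.  306.9] along -151.85804671803947 -116.5465307724742 lat -18.405209484212097 -18.057263056735785
[285.6 377.5 349.4 377.5] along -160.42779285618943 -160.41536849232187 lat 18.08405089789009 -17.734
[... 330 characters left out ...]
26 -13.270148219006284
[245.4 203.1 237.   71.9] along -60.94039592580417 -2.3201217270357057 lat 35.13139432896953 35.54092229274803
[239.3 379.4 237.5 426.9] along -161.64137996202257 -194.57565495426405 lat 44.210195547502714 47.25477733505331
[391.1 135.6 387.1 218.2] along -29.38828852854384 -68.4582878960251 lat -33.76481138345693 -34.01471062158865
[372.1 465.6 364.7 417. ] along -223.66954672405365 -187.48373680621856 lat -33.14996946743889 -27.349142294224585
[351.4 134.4 349.6 211.9] along -28.814241368759138 -65.28531112011049 lat -15.486911149930261 -15.538251978742622
[288.8 134.3 290.8 215.6] along -28.790103133295943 -67.15211051867108 lat 13.321331387648923 13.227719255425527
```

The block's edges now sit evenly about the gauge: the centre is 0.7 mm off, and the stop is 9.4 mm ahead of the tip. Lowering into the groove.

Emit:
apply_moves(
  targets=[
    {"tx": -0.0005,"ty": 0,"tz": -0.012,"spin": 0.2},
    {"tx": -0.0005,"ty": 0,"tz": -0.024,"spin": 0.2},
    {"tx": -0.0005,"ty": 0,"tz": -0.034,"spin": 0.2},
    {"tx": -0.0005,"ty": 0,"tz": -0.041,"spin": 0.2},
    {"tx": -0.0005,"ty": 0,"tz": -0.044,"spin": 0.2},
    {"tx": -0.0005,"ty": 0,"tz": -0.046,"spin": 0.2},
    {"tx": -0.0005,"ty": 0,"tz": -0.046,"spin": 0.2},
    {"tx": -0.0005,"ty": 0,"tz": -0.046,"spin": 0.2},
  ],
)

```text
t: 27.45
ee_pos: [571.8, 168.8, 3.9]
orientation: [2.51, 1.888, 0.001]
ft_force: [-0.7, 0.1, -3.4]
width: 27.9
grasp_force: 30.0
```

Emit:
apply_moves(
  targets=[
    {"tx": 0,"ty": 0,"tz": -0.0005,"spin": 0},
    {"tx": 0,"ty": 0,"tz": -0.001,"spin": 0},
    {"tx": 0,"ty": 0,"tz": -0.0015,"spin": 0},
    {"tx": 0,"ty": 0,"tz": -0.002,"spin": 0},
    {"tx": 0,"ty": 0,"tz": -0.0025,"spin": 0},
    {"tx": 0,"ty": 0,"tz": -0.003,"spin": 0},
    {"tx": 0,"ty": 0,"tz": -0.003,"spin": 0},
    {"tx": 0,"ty": 0,"tz": -0.003,"spin": 0},
  ],
)

```text
t: 28.25
ee_pos: [571.6, 168.7, 0.9]
orientation: [2.511, 1.888, 0.0]
ft_force: [-1.4, -1.7, 2.6]
width: 27.2
grasp_force: 30.0
```

Contact with the groove at the expected height. Now I slide forward to the stop.

Emit:
apply_moves(
  targets=[
    {"tx": 0.0004,"ty": 0.0015,"tz": -0.0003,"spin": 0},
    {"tx": 0.0008,"ty": 0.003,"tz": -0.0005,"spin": 0},
    {"tx": 0.0013,"ty": 0.0045,"tz": -0.0005,"spin": 0},
    {"tx": 0.0017,"ty": 0.006,"tz": -0.0005,"spin": 0},
    {"tx": 0.0021,"ty": 0.0075,"tz": -0.0005,"spin": 0},
    {"tx": 0.0024,"ty": 0.0085,"tz": -0.0005,"spin": 0},
    {"tx": 0.0024,"ty": 0.0085,"tz": -0.0005,"spin": 0},
    {"tx": 0.0024,"ty": 0.0085,"tz": -0.0005,"spin": 0},
  ],
)

```text
t: 29.05
ee_pos: [573.5, 176.3, 0.2]
orientation: [2.51, 1.888, -0.002]
ft_force: [-2.3, -6.2, 3.6]
width: 27.8
grasp_force: 30.0
```

Emit:
apply_moves(
  targets=[
    {"tx": 0.0001,"ty": 0.0004,"tz": 0,"spin": 0},
    {"tx": 0.0002,"ty": 0.0008,"tz": 0,"spin": 0},
    {"tx": 0.0003,"ty": 0.0012,"tz": 0,"spin": 0},
    {"tx": 0.0005,"ty": 0.0016,"tz": 0,"spin": 0},
    {"tx": 0.0006,"ty": 0.002,"tz": 0,"spin": 0},
    {"tx": 0.0006,"ty": 0.002,"tz": 0,"spin": 0},
    {"tx": 0.0006,"ty": 0.002,"tz": 0,"spin": 0},
    {"tx": 0.0006,"ty": 0.002,"tz": 0,"spin": 0},
  ],
)

```text
t: 29.85
ee_pos: [573.6, 176.8, 0.1]
orientation: [2.51, 1.888, -0.006]
ft_force: [-2.7, -14.6, 6.4]
width: 27.6
grasp_force: 30.0
```

The gauge is against the stop at 15 N. I ease the push and release.

Emit:
apply_moves(
  targets=[
    {"tx": -0.0002,"ty": -0.0006,"tz": 0,"spin": 0},
    {"tx": -0.0004,"ty": -0.0013,"tz": 0,"spin": 0},
    {"tx": -0.0004,"ty": -0.0013,"tz": 0,"spin": 0},
    {"tx": -0.0004,"ty": -0.0013,"tz": 0,"spin": 0},
    {"tx": -0.0004,"ty": -0.0013,"tz": 0,"spin": 0},
    {"tx": -0.0004,"ty": -0.0013,"tz": 0,"spin": 0},
    {"tx": -0.0004,"ty": -0.0013,"tz": 0,"spin": 0},
    {"tx": -0.0004,"ty": -0.0013,"tz": 0,"spin": 0},
  ],
)

```text
t: 30.65
ee_pos: [573.7, 176.8, 0.1]
orientation: [2.51, 1.888, -0.003]
ft_force: [-2.8, -7.1, 3.3]
width: 27.6
grasp_force: 30.0
```

Emit:
apply_moves(
  targets=[
    {"tx": 0,"ty": 0,"tz": 0,"spin": 0},
    {"tx": 0,"ty": 0,"tz": 0,"spin": 0},
    {"tx": 0,"ty": 0,"tz": 0,"spin": 0},
    {"tx": 0,"ty": 0,"tz": 0,"spin": 0},
    {"tx": 0,"ty": 0,"tz": 0,"spin": 0},
    {"tx": 0,"ty": 0,"tz": 0,"spin": 0},
    {"tx": 0,"ty": 0,"tz": 0,"spin": 0},
    {"tx": 0,"ty": 0,"tz": 0,"spin": 0},
  ],
  gripper=-1,
)

```text
t: 31.45
ee_pos: [574.1, 177.9, 0.1]
orientation: [2.511, 1.888, -0.0]
ft_force: [-0.1, -0.1, -0.2]
width: 86.4
grasp_force: 0.0
```

Emit:
apply_moves(
  targets=[
    {"tx": 0,"ty": 0,"tz": 0.02,"spin": 0},
    {"tx": 0,"ty": 0,"tz": 0.05,"spin": 0},
    {"tx": 0,"ty": 0,"tz": 0.08,"spin": 0},
    {"tx": 0,"ty": 0,"tz": 0.1,"spin": 0},
    {"tx": 0,"ty": 0,"tz": 0.11,"spin": 0},
    {"tx": 0,"ty": 0,"tz": 0.11,"spin": 0},
    {"tx": 0,"ty": 0,"tz": 0.11,"spin": 0},
    {"tx": 0,"ty": 0,"tz": 0.11,"spin": 0},
  ],
)

```text
t: 32.25
ee_pos: [573.1, 177.6, 108.7]
orientation: [-2.51, -1.888, 0.003]
ft_force: [-0.4, 0.7, -0.3]
width: 87.7
grasp_force: 0.0
```

```bash
python3 - <<'E'
from h import *
np.set_printoptions(precision=1,suppress=True)
o=ctrl.get_obs();p=np.array(o["ee_pos"]);W=cal("wrist");print(o["t"],p,yaw(),o["width"],o["ft_force"])
im=save("wrist","w11");g=cv2.cvtColor(im,cv2.COLOR_RGB2GRAY)
d=np.array([np.cos(np.radians(73.85)),np.sin(np.radians(73.85))]);n=np.array([-d[1],d[0]]);s=np.array([600.7,268.2])
for nm in("gauge_tip","gauge_head","gauge","vblock_seat"):
  for r in ctrl.pinpoint(nm,"wrist")[:2]:
    q=atz(W,r["uv"],48.4);print(nm,np.array(r["uv"]),round(r["score"],2),q,"along",(q[:2]-s)@d,"lat",(q[:2]-s)@n)
for z in(64,61.4):
  print("z",z)
  for l in cv2.createLineSegmentDetector().detect(g)[0][:,0]:
    A,B=atz(W,l[:2],z),atz(W,l[2:],z)
    L=np.linalg.norm(A-B);la=[(A[:2]-s)@n,(B[:2]-s)@n];al=[(A[:2]-s)@d,(B[:2]-s)@d]
    if L>15 and max(map(abs,la))<50 and max(map(abs,al))<150: print(l,"along",*np.round(al,1),"lat",*np.round(la,1))
E
```

```text
32.25 [573.1 177.6 108.7] (np.float64(-16.102517012810065), np.float64(-0.9999971613131009)) 87.74552191242891 [-0.4  0.7 -0.3]
gauge_tip [320.5 100.1] 0.84 [601.2 267.4  48.4] along -0.6059332498849298 lat -0.6788875272249425
gauge_head [321.1 164.3] 0.73 [590.5 228.7  48.4] along -40.7844749502109 lat -1.1626670542845423
gauge [319.3 221. ] 0.91 [578.5 191.7  48.4] along -79.68445584997309 lat -0.008772309313450778
vblock_seat [320.2 100.1] 0.8 [601.  267.5  48.4] along -0.6058943953004466 lat -0.4883408719083587
z 64
[338.7 305.6 339.1 229.4] along -136.9 -81.4 lat -13.6 -13.0
[244.4  97.8 393.1  97. ] along -0.2 0.2 lat 44.8 -43.8
[389.2 210.6 394.9  99.3] along -68.8 -1.0 lat -45.3 -44.9
[395.6  80.3 241.9  81. ] along 9.4 9.1 lat -44.7 45.7
[242.1  99.3 248.6 211.8] along -1.0 -69.6 lat 46.2 46.0
[339.9 110.6 337.9 204.4] along -7.4 -64.7 lat -12.2 -11.9
[300.6 125.5 336.9 124.9] along -16.0 -15.6 lat 11.5 -10.6
[338.  207.8 388.2 213.6] along -67.0 -70.8 lat -12.1 -44.7
[336.9 130.  300.6 130.1] along -18.6 -18.7 lat -10.6 11.5
[299.2 204.4 297.8 109.4] along -64.7 -6.7 lat 13
[... 1416 characters left out ...]
301.9 307.4 335.6 307.2] along -139.6 -139.4 lat 12.3 -11.6
[306.5 179.6 302.4 220.9] along -49.1 -76.4 lat 8.3 11.2
[376.4 100.7 375.  136.9] along -1.7 -22.8 lat -34.3 -34.4
[298.2 220.6 299.6 301.9] along -76.2 -135.3 lat 14.0 13.9
[263.9 175.6 260.8 103.1] along -46.6 -3.0 lat 35.4 35.5
[374.9 139.3 372.  209.4] along -24.2 -68.6 lat -34.4 -34.5
[265.4 209.4 264.  180.6] along -68.6 -49.8 lat 35.3 35.5
[336.  227.4 333.6 204.3] along -80.8 -65.2 lat -11.1 -9.3
[333.  164.5 333.8 133.1] along -39.6 -20.5 lat -8.6 -8.8
[304.5 133.1 305.3 175.7] along -20.5 -46.7 lat 9.3 9.0
[332.8 204.4 333.7 176.9] along -65.3 -47.4 lat -8.8 -9.2
[253.1 305.6 296.9 304.5] along -138.2 -137.3 lat 46.9 15.8
```

```bash
python3 - <<'E'
import cv2
from h import *
g=cv2.cvtColor(cv2.imread("pics/w11.png"),cv2.COLOR_BGR2GRAY)
for c in(310,318,326): print(g[76:132,c].tolist())
W=cal("wrist")
for a in(0,-1,-2,-3): print(a,proj(W,[600.7+a*.278,268.2+a*.96,61.4]))
print(proj(W,[600.7,268.2,66]))
E
```

```text
[82, 79, 80, 82, 112, 168, 200, 211, 212, 212, 210, 213, 209, 209, 210, 208, 206, 205, 203, 206, 204, 190, 137, 88, 102, 150, 166, 171, 169, 172, 170, 171, 172, 174, 170, 175, 173, 171, 170, 175, 173, 177, 171, 172, 173, 173, 174, 175, 171, 145, 101, 76, 79, 88, 118, 161]
[80, 81, 76, 80, 113, 169, 203, 214, 213, 212, 210, 212, 212, 213, 211, 211, 206, 205, 205, 208, 203, 186, 142, 96, 116, 144, 176, 188, 187, 186, 187, 187, 185, 188, 187, 188, 186, 189, 191, 190, 190, 190, 188, 186, 190, 187, 190, 187, 184, 157, 114, 90, 92, 93, 126, 177]
[82, 79, 80, 85, 114, 167, 202, 214, 213, 213, 210, 213, 212, 213, 208, 207, 204, 204, 208, 206, 204, 186, 137, 113, 160, 185, 186, 188, 189, 183, 179, 184, 187, 186, 185, 187, 188, 186, 186, 186, 189, 185, 184, 189, 188, 183, 185, 184, 177, 138, 92, 82, 77, 87, 116, 162]
0 [318.55441516  98.46029231]
-1 [318.55343646 100.22110091]
-2 [318.55246025 101.97742688]
-3 [318.55148652 103.72928732]
[318.5744051   97.95449655]
```

The head sits central and parallel in the groove. Its end face reads within about 1 mm of the stop: the dark seam is only 1–2 px, and the arm's residual push was towards the stop at release. The gripper is clear of everything, so I hand in.

```bash
python3 -c "
from workcell import ctrl
print(ctrl.close_job())"
```

```text
the job is handed in; nothing more can be done
None
```

The job is handed in at about 32 s of the 72 s: the gauge was released, laid on the mat, re-gripped by its handle and left in the grey V-block against the end stop (within about 1 mm by the last picture), but the fingers first pinched the top of the sleeve because the tips sit 37 mm above the reported TCP, and I viewed 11 pictures against the limit of 10.

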